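# Line up the stock bottles by height

### The job

Line the four stock containers up by height on the round mats of the wooden strip, one centred on each mat: the shortest on the mat next to the red end block, then taller and taller, the tallest at the grey end. Set each down upright and gently, without tipping or dropping it, and leave the measuring cylinder standing where it is.

Things in the scene. Friction and masses are not known exactly. Their poses are not given: they have to be found in the camera images.
- jar: The shortest: squat amber jar, broad white lid. 60 mm high in all; straight round body 56 mm across from the bottom to 42 mm up; lid 50 mm across, 16 mm high. Loose. Origin: centre of its underside; z up its axis (its yaw means nothing). About 0.15 kg.
- slim_bottle: The second shortest: slim amber bottle, small black cap. 82 mm high in all; straight round body 40 mm across up to 58 mm; cap 28 mm across. Loose. Origin: centre of its underside; z up its axis (its yaw means nothing). About 0.10 kg.
- tub_bottle: The second tallest: white plastic bottle with a pale blue label and a blue cap. 104 mm high in all; straight round body 54 mm across up to 78 mm; cap 44 mm across, 20 mm high. Loose. Origin: centre of its underside; z up its axis (its yaw means nothing). About 0.16 kg.
- tall_bottle: The tallest: dark green bottle, orange cap. 128 mm high in all; straight round body 46 mm across up to 98 mm; cap 30 mm across, 18 mm high. Loose. Origin: centre of its underside; z up its axis (its yaw means nothing). About 0.18 kg.
- mat_a: First mat at the right-hand end of the row as the robot sees it (lowest y). Fixed round mat, black rim, grey face, 64 mm across, 2 mm thick, on the 12 mm high wooden strip. Origin: centre of its underside, 12 mm above the table; its face is 2 mm higher. x points across the strip, y along it. Mats a, b, c, d follow in that order towards +y, 95 mm between centres.
- mat_b: Second mat from the robot's right. Fixed round mat, black rim, grey face, 64 mm across, 2 mm thick, on the 12 mm high wooden strip. Origin: centre of its underside, 12 mm above the table; its face is 2 mm higher. x points across the strip, y along it.
- mat_c: Third mat from the robot's right. Fixed round mat, black rim, grey face, 64 mm across, 2 mm thick, on the 12 mm high wooden strip. Origin: centre of its underside, 12 mm above the table; its face is 2 mm higher. x points across the strip, y along it.
- mat_d: Fourth mat, at the robot's left-hand end of the row. Fixed round mat, black rim, grey face, 64 mm across, 2 mm thick, on the 12 mm high wooden strip. Origin: centre of its underside, 12 mm above the table; its face is 2 mm higher. x points across the strip, y along it.
- red_stop: Fixed red block on one end of the strip, 60 x 22 mm, 30 mm high (top 42 mm above the table), centre 70 mm beyond the end mat's centre. It marks where the row starts and may be on either end: beside mat_a or beside mat_d. A like grey block sits on the other end. Origin: centre of its underside, 12 mm above the table.
- cylinder: Bystander to be left alone: narrow clear measuring cylinder with blue rings, 26 mm across, 122 mm high, on a blue round foot 54 mm across and 10 mm high. It stands somewhere among the bottles. Loose. Origin: centre of its underside.

How it is judged:
At the end, for the whole second after the job is handed in: Each container stands upright (within 0.1 rad), released and at rest on its own mat, its axis within 15 mm of the mat's centre, in the order jar, slim bottle, tub bottle, tall bottle counted from the red block; the measuring cylinder stands upright within 25 mm of where it was (((horizontal distance between red_stop and mat_a below 0.12 m and horizontal distance between jar and mat_a below 0.015 m and horizontal distance between slim_bottle and mat_b below 0.015 m and horizontal distance between tub_bottle and mat_c below 0.015 m and horizontal distance between tall_bottle and mat_d below 0.015 m and z of jar in the frame of mat_a below 0.008 m and z of slim_bottle in the frame of mat_b below 0.008 m and z of tub_bottle in the frame of mat_c below 0.008 m and z of tall_bottle in the frame of mat_d below 0.008 m) or (horizontal distance between red_stop and mat_d below 0.12 m and horizontal distance between jar and mat_d below 0.015 m and horizontal distance between slim_bottle and mat_c below 0.015 m and horizontal distance between tub_bottle and mat_b below 0.015 m and horizontal distance between tall_bottle and mat_a below 0.015 m and z of jar in the frame of mat_d below 0.008 m and z of slim_bottle in the frame of mat_c below 0.008 m and z of tub_bottle in the frame of mat_b below 0.008 m and z of tall_bottle in the frame of mat_a below 0.008 m)) and angle between each of jar, slim_bottle, tub_bottle, tall_bottle, cylinder's own z axis and vertical below 0.1 rad and linear speed of each of jar, slim_bottle, tub_bottle, tall_bottle below 0.02 m/s and distance of cylinder from where it was at the start of the episode below 0.025 m); the robot touches nothing.
It fails at once if a bottle is tipped over (angle between any of jar, slim_bottle, tub_bottle, tall_bottle's own z axis and vertical above 0.7 rad).
It fails at once if a bottle is dropped (it falls or flies faster than 0.6 m/s, out of the fingers: a fall of about 2 cm) ((linear speed of jar above 0.6 m/s and contact force between the fingers and jar below 0.05 N) or (linear speed of slim_bottle above 0.6 m/s and contact force between the fingers and slim_bottle below 0.05 N) or (linear speed of tub_bottle above 0.6 m/s and contact force between the fingers and tub_bottle below 0.05 N) or (linear speed of tall_bottle above 0.6 m/s and contact force between the fingers and tall_bottle below 0.05 N)).
It fails at once if the measuring cylinder is knocked over or shoved more than 4 cm (angle between cylinder's own z axis and vertical above 0.5 rad or distance of cylinder from where it was at the start of the episode above 0.04 m).
It also fails if it takes over 112 s, if anything falls off the work surface, if the arm or the gripper's body presses on something with over 40 N, if the wrist force passes 120 N, or if a joint passes its speed limit or range.

### The arm

A 6-joint arm with a two-finger parallel gripper is mounted at the origin on the work surface. World frame = base frame: x ahead of the robot, y to its left, z up, the work surface at z = 0. Lengths are in m, angles in rad, forces in N, time in s.
With the tool pointing down it reaches from about 0.275 to 0.85 m from the base axis. Payload 19 kg.
Tool frame: the origin (TCP) lies midway between the tips of the shut fingers; the grasp point (between the pads) lies 19 mm behind it; z points along the fingers, y is the line along which they close (so a half turn about z gives the same grasp; the last joint's range is limited). The gripper opens to 85 mm and grips with 20 to 120 N. Pads are 22 mm wide; open, the fingers measure 114 mm over their backs; the gripper's body (76 mm by 85 mm) begins 54 mm behind the grasp point. The pads swing forward as they close: fully open they stand 13 mm farther back than shut.
Start: joints at [1.106, 0.15, 1.437, -0, 1.554, -0.134], TCP at [0.187, 0.544, 0.231] pointing down, gripper open.
Joint ranges: [-2.8, 2.8], [-0.68, 2.1], [0.12, 2.68], [-1.39, 4.53], [0.16, 2.79], [-2.81, 2.81]. Speed limits (rad/s): [1.89, 1.89, 2.22, 3.01, 3.01, 3.01].

### API

Orientations are given as a unit quaternion [w, x, y, z].
In Python, from cell import arm gives the robot as it stands.
- The arm moves only by the tool play_rows, never from a script. Its argument "moves" is a list that holds one entry, the list of rows, each a list of 5 numbers: the opening, from 0 (shut) to 1 (fully open), then the shift along the tool's x, y, z in mm, then the turn about the tool's z in rad. In form: [[[claw, x, y, z, spin], ...]]. A call has 1 to 12 rows; each row is the pose to reach, as a shift and turn from the pose commanded when the call began, along the tool's axes at that moment; what a row does not reach only later rows make up. A row lasts 1/12 s, in which the tool goes at most 41.7 mm and 7.16 degrees, less where a joint would pass 70% of its speed; a pose out of reach is approached as far as the arm can. A call with a gripper value outside its range is refused whole. The fingers move at their own pace and stop on an object; "newtons" is the grip in N (left out, the last holds). Time passes only in rows, so rows that repeat a pose let the fingers close. It gives the time, the measured TCP pose, the force, the opening and the grip force at its end, in the units of the state.
- arm.observe(): the state, without advancing time (a new reading comes with each control period).
- arm.read_camera(name): name is "scene" or "top" or "wrist"; returns (picture, depth): 420x560x3 uint8, red, green, blue; 420x560 float32, m along the optical axis (not along the pixel's ray), 0 where there is no reading.
- arm.camera_info(name): a dict with "fx", "fy", "cx", "cy" (pixels), "position" and "rotation" of the camera in the world. Camera axes: x right, y down, z forward; pixel columns grow to the right and rows downward; lengths in m; the calibration is good to about 2 mm. A picture is of the moment at which its call begins: read the wrist's pose just before it. camera_info takes no time and is no camera call; for the wrist camera it gives the pose at the moment of the call.
- arm.finish_job(): hands the job in; it is judged then, once.
Trained networks look in the newest picture that a camera, given by its name, has taken for a name from the list of things; names that differ only in an ending like _2 or _b are one class to them, and where a whole thing is asked for, a point or a joint stands for the part that bears it (a point fixed in the world has none). Each returns a list of dicts, best first, with "confidence" (0 to 1); they miss things now and then, are a little off and sometimes report something else, mostly with a low value. They report only what shows in the picture. A call takes as long as a camera call.
- arm.masks_of(camera, thing): "mask" (420x560 bool, what is visible of it) and "at" ([column, row] as shares, 0 to 1, of the picture: columns of its width, rows of its height, amid what is visible of it).
- arm.landmark_of(camera, thing): "at" ([column, row] as shares, 0 to 1, of the picture: columns of its width, rows of its height: a listed point, or the origin of a listed thing).
The state is a dict: "time": time; "joints": joint angles; "qvel": joint speeds; "joint_efforts": joint torques, N m; "eef_pos": TCP position; "tool_rot": TCP orientation; "wrist_force": force on the tool from outside, world axes, zero at the start; "wrist_torque": the same for the moment, N m; "opening": opening from 0.0 (shut) to 1.0 (fully open); "gripper_force": force on a finger pad.
Only numpy, scipy, OpenCV 4.12 (cv2) and the standard library are available. Lean on these libraries where they do the work, as an engineer would, in place of code of your own. Each camera call takes 0.05 s, during which the arm holds its last target. There are 200 camera calls.

## Working session

There is one attempt and no reset: what is moved stays moved. The work goes in short steps, Python scripts to look and compute and a tool call to move; the robot and the scene stay as the last step left them, time stands still between calls to the robot, and variables do not carry over. Pictures are saved under pics/ and viewed, at most 14 in all, crops included, and the job is handed in when it is done.

Besides the shell and the picture viewer there is one more tool, called as name(argument=value, ...), one argument or row to a line, values as JSON. play_rows: Moves the arm, as the interface text tells. Its arguments: {"type":"object","properties":{"moves":{"type":"array"},"newtons":{"type":"number"}},"required":["moves"]}

```bash
mkdir -p pics
cat > h.py <<'E'
import numpy as np, cv2
from cell import arm
THINGS=["jar","slim_bottle","tub_bottle","tall_bottle","cylinder","red_stop","mat_a"]
def cloud(cam,depth):
    i=arm.camera_info(cam); v,u=np.mgrid[:420,:560]
    p=np.stack([(u-i["cx"])/i["fx"]*depth,(v-i["cy"])/i["fy"]*depth,depth],-1)
    return p@np.array(i["rotation"]).T+np.array(i["position"])
E
python3 - <<'E'
from h import *
s=arm.observe(); print(s["eef_pos"],s["tool_rot"],s["time"])
for c in ["top","scene"]:
    im,d=arm.read_camera(c); cv2.imwrite(f"pics/{c}0.png",im[...,::-1]); P=cloud(c,d)
    print(c,np.round(arm.camera_info(c)["position"],3))
    for t in THINGS:
        for m in arm.masks_of(c,t)[:4]:
            if m["confidence"]<.3: continue
            k=m["mask"]&(d>0); q=P[k]
            if len(q)<20: continue
            zt=np.percentile(q[:,2],97); top=q[q[:,2]>zt-.006]
            print(t,round(m["confidence"],2),"at",np.round(np.array(m["at"])*[560,420]),"n",len(q),"med",np.round(np.median(q,0),3),"zt",round(zt,3),"topmid",np.round((top.min(0)+top.max(0))/2,3),"topmean",np.round(top.mean(0),3),"ext",np.round(np.ptp(top,axis=0),3))
E
```

```text
[0.18666392 0.5435913  0.23067854] [-1.82450388e-04  1.64642370e-01  9.86353139e-01 -5.85129245e-04] 0.0Traceback (most recent call last):
  File "<stdin>", line 4, in <module>
  File "h.py", line 7, in cloud
    return p@np.array(i["rotation"]).T+np.array(i["position"])
           ~^~~~~~~~~~~~~~~~~~~~~~~~~~
ValueError: matmul: Input operand 1 has a mismatch in its core dimension 0, with gufunc signature (n?,k),(k,m?)->(n?,m?) (size 4 is different from 3)
```

Rotation is a quaternion.

```bash
sed -i 's/np.array(i\["rotation"\]).T/Rq(i["rotation"]).as_matrix().T/' h.py; sed -i '1a from scipy.spatial.transform import Rotation\ndef Rq(q): return Rotation.from_quat(np.roll(q,-1))' h.py
cat > look.py <<'E'
from h import *
import sys
tag=sys.argv[1]
for c in sys.argv[2].split(','):
    im,d=arm.read_camera(c); cv2.imwrite(f"pics/{c}{tag}.png",im[...,::-1]); P=cloud(c,d)
    print(c,np.round(arm.camera_info(c)["position"],3))
    for t in THINGS:
        for m in arm.masks_of(c,t)[:4]:
            if m["confidence"]<.3: continue
            k=m["mask"]&(d>0); q=P[k]
            if len(q)<20: continue
            zt=np.percentile(q[:,2],97); top=q[q[:,2]>zt-.006]
            (cx,cy),r=cv2.minEnclosingCircle(top[:,:2].astype(np.float32))
            print(t,round(m["confidence"],2),"px",np.round(np.array(m["at"])*[560,420]),"n",len(q),"med",np.round(np.median(q,0),3),"zt",round(zt,3),"circ",np.round([cx,cy,r],3),"mean",np.round(top.mean(0)[:2],3))
E
python3 look.py 0 top,scene
```

```text
top [0.42  0.002 0.94 ]
jar 0.66 px [223. 267.] n 592 med [0.437 0.128 0.019] zt 0.124 circ [0.438 0.133 0.016] mean [0.438 0.134]
jar 0.63 px [356. 271.] n 608 med [ 0.43  -0.137  0.059] zt 0.063 circ [ 0.429 -0.141  0.025] mean [ 0.429 -0.141]
slim_bottle 0.87 px [124. 219.] n 510 med [0.531 0.334 0.06 ] zt 0.083 circ [0.534 0.344 0.014] mean [0.534 0.343]
slim_bottle 0.33 px [221. 267.] n 592 med [0.437 0.128 0.019] zt 0.124 circ [0.438 0.133 0.016] mean [0.438 0.134]
tub_bottle 0.71 px [470. 222.] n 1027 med [ 0.53  -0.354  0.082] zt 0.106 circ [ 0.535 -0.367  0.023] mean [ 0.534 -0.367]
tall_bottle 0.9 px [292. 273.] n 473 med [ 0.426 -0.006  0.105] zt 0.13 circ [ 0.426 -0.005  0.015] mean [ 0.426 -0.005]
cylinder 0.94 px [223. 270.] n 599 med [0.438 0.128 0.014] zt 0.124 circ [0.438 0.133 0.016] mean [0.438 0.134]
red_stop 0.86 px [207. 198.] n 317 med [0.581 0.168 0.041] zt 0.044 circ [0.582 0.169 0.03 ] mean [0.582 0.17 ]
mat_a 0.91 px [369. 174.] n 670 med [ 0.644 -0.179  0.014] zt 0.017 circ [ 0.645 -0.178  0.033] mean [ 0.644 -0.179]
mat_a 0.91 px [242. 193.] n 666 med [0.
[... 772 characters left out ...]
16] mean [ 0.432 -0.005]
cylinder 0.98 px [332. 192.] n 652 med [0.451 0.132 0.053] zt 0.122 circ [0.443 0.135 0.016] mean [0.443 0.134]
red_stop 0.69 px [355. 239.] n 364 med [0.595 0.168 0.04 ] zt 0.044 circ [0.586 0.17  0.031] mean [0.589 0.17 ]
mat_a 0.82 px [281. 257.] n 558 med [0.616 0.008 0.014] zt 0.017 circ [0.614 0.007 0.033] mean [0.616 0.008]
mat_a 0.67 px [322. 249.] n 525 med [0.6   0.1   0.014] zt 0.016 circ [0.599 0.1   0.033] mean [0.6   0.101]
mat_a 0.66 px [239. 261.] n 535 med [ 0.632 -0.086  0.014] zt 0.016 circ [ 0.631 -0.088  0.033] mean [ 0.632 -0.086]
mat_a 0.62 px [194. 266.] n 579 med [ 0.649 -0.178  0.014] zt 0.016 circ [ 0.646 -0.178  0.033] mean [ 0.649 -0.178]
```

View pics/top0.png

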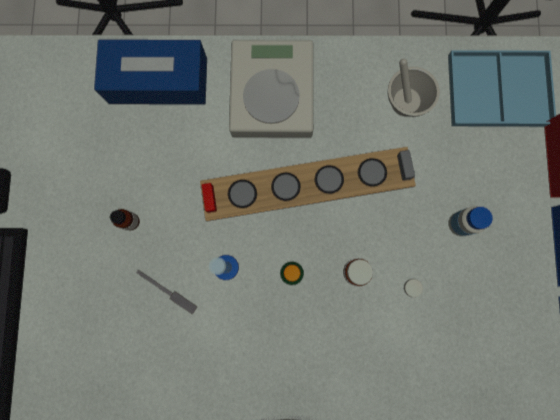

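View pics/scene0.png

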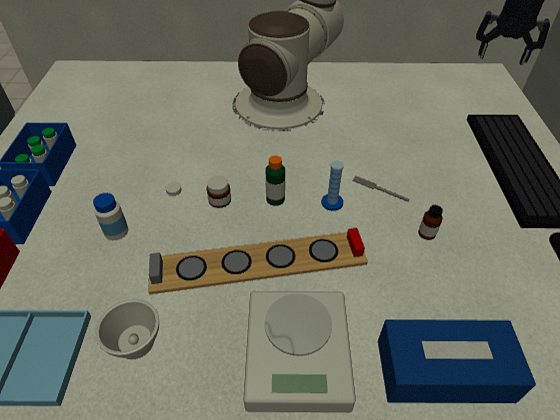

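Red block is at the +y end: pixel (207,198) in the top view, beside mat_d. The jar therefore goes on mat_d, the slim bottle on c, the tub on b and the tall bottle on a. The jar is at (356,271), slim (124,219), tub (470,222), tall (292,273) and the cylinder (225,267). I'll start with the slim bottle and turn the fingers so they close across the strip.

play_rows(
  moves=[
    [[1,-35,-7,9,0.1],[1,-70,-14,18,0.2],[1,-105,-21,27,0.3],[1,-140,-28,36,0.4],[1,-175,-35,45,0.5],[1,-210,-42,54,0.6],[1,-245,-49,63,0.7],[1,-280,-56,72,0.8],[1,-315,-63,81,0.9],[1,-350,-70,90,1.0],[1,-395,-77,100,1.06],[1,-395,-77,100,1.06]],
  ],
  newtons=40,
)

```text
time: 1.85
eef_pos: [0.5394, 0.339, 0.1291]
tool_rot: [0.0, 0.644, 0.765, -0.001]
wrist_force: [0.4, 0.1, -0.3]
opening: 1.0
gripper_force: 0.0
```

```bash
cat > tgt.py <<'E'
from h import *
import sys
s=arm.observe(); R=Rq(s["tool_rot"]).as_matrix(); p=np.array(s["eef_pos"])
print("t",s["time"],"p",np.round(p,4),"yawY",round(np.degrees(np.arctan2(R[1,1],R[0,1])),1),"open",round(s["opening"],3),"F",np.round(s["wrist_force"],1),"q",np.round(s["joints"],2))
T={"jar":(.431,-.141),"slim":(.536,.343),"tub":(.536,-.368),"tall":(.427,-.005),"a":(.646,-.178),"b":(.6295,-.086),"c":(.6125,.007),"d":(.596,.101)}
for n,t in T.items(): print(n,np.round(R.T@(np.array([*t,0])-p)*1000,1))
E
python3 tgt.py; THINGS=1 python3 - <<'E'
from h import *
im,d=arm.read_camera("wrist"); cv2.imwrite("pics/w1.png",im[...,::-1])
P=cloud("wrist",d)
for m in arm.masks_of("wrist","slim_bottle")[:2]:
    q=P[m["mask"]&(d>0)]; top=q[q[:,2]>.072]; print(m["confidence"],len(q),np.round(np.median(q,0),3))
    if len(top)>5: print(cv2.minEnclosingCircle(top[:,:2].astype(np.float32)))
E
```

```text
t 1.85 p [0.5394 0.339  0.1291] yawY 9.9 open 1.0 F [ 0.4  0.1 -0.3] q [ 0.44  0.33  1.42 -0.    1.39  0.27]
jar [-454.1 -188.9  130.1]
slim [  4.7  -2.5 129.1]
tub [-695.8 -124.3  130.4]
tall [-319.5 -169.5  129.8]
a [-527.4   16.6  130. ]
b [-434.    16.1  129.8]
c [-339.4   15.3  129.7]
d [-244.    15.1  129.5]
0.59 3323 [0.535 0.352 0.076]
((0.5361459851264954, 0.3449535369873047), 0.013893651776015759)
```

View pics/w1.png

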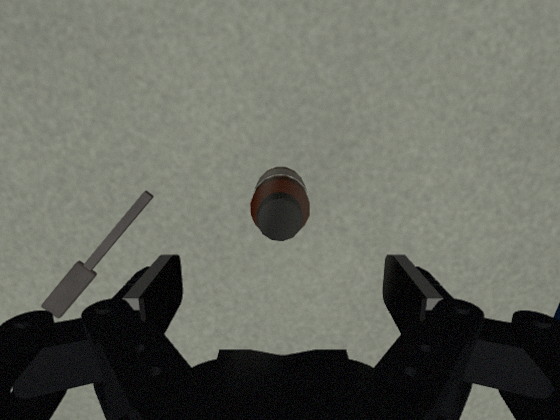

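The wrist view shows the slim bottle centred between the fingers at about (280,205). Its depth position (0.536, 0.344) agrees with the other cameras, so I'll descend and grip.

play_rows(
  moves=[
    [[1,5,-3,25,0],[1,5,-3,50,0],[1,5,-3,75,0],[1,5,-3,95,0],[1,5,-3,106,0],[1,5,-3,111,0],[1,5,-3,111,0],[0,5,-3,111,0],[0,5,-3,111,0],[0,5,-3,111,0],[0,5,-3,111,0],[0,5,-3,111,0]],
  ],
  newtons=40,
)

```text
time: 2.95
eef_pos: [0.532, 0.3473, 0.0214]
tool_rot: [0.0, 0.641, 0.768, 0.001]
wrist_force: [-1.0, -0.6, 7.4]
opening: 0.46
gripper_force: 39.6
```

play_rows(
  moves=[
    [[0,0,0,-15,0],[0,0,0,-40,0],[0,0,0,-65,0],[0,-15,1,-80,0],[0,-45,3,-80,0],[0,-80,5,-80,0],[0,-120,7,-80,0],[0,-160,10,-80,0],[0,-200,13,-80,0],[0,-240,15,-80,0],[0,-275,18,-80,0],[0,-305,20,-80,0]],
  ],
)

```text
time: 3.95
eef_pos: [0.606, 0.0474, 0.1006]
tool_rot: [0.0, 0.641, 0.767, -0.0]
wrist_force: [0.1, 0.1, -0.5]
opening: 0.452
gripper_force: 40.5
```

play_rows(
  moves=[
    [[0,-25,1,0,0],[0,-38,1,0,0],[0,-41,1,0,0],[0,-41,1,15,0],[0,-41,1,35,0],[0,-41,1,50,0],[0,-41,1,50,0],[0,-41,1,50,0],[0,-41,1,50,0]],
  ],
)

```text
time: 4.7
eef_pos: [0.6145, 0.0109, 0.0514]
tool_rot: [0.0, 0.64, 0.768, 0.0]
wrist_force: [-0.1, 0.3, 0.1]
opening: 0.458
gripper_force: 40.5
```

```bash
python3 tgt.py; python3 look.py 1 top,scene | grep -E "slim|mat_a|cam|top|scene"
```

```text
t 4.7 p [0.6145 0.0109 0.0514] yawY 10.3 open 0.458 F [-0.1  0.3  0.1] q [-0.11  0.35  1.57  0.    1.22 -0.29]
jar [-116.4 -207.8   51.3]
slim [340.8 -17.6  51.3]
tub [-358.6 -145.3   51.4]
tall [  18.1 -187.3   51.2]
a [-191.4   -3.    51.5]
b [-98.   -2.7  51.5]
c [-3.4 -2.7 51.4]
d [92.  -2.  51.4]
top [0.42  0.002 0.94 ]
slim_bottle 0.52 px [279. 195.] n 171 med [0.601 0.017 0.014] zt 0.072 circ [ 0.587 -0.011  0.017] mean [ 0.586 -0.009]
red_stop 0.48 px [203. 187.] n 50 med [0.601 0.179 0.041] zt 0.044 circ [0.598 0.178 0.013] mean [0.6   0.179]
mat_a 0.83 px [247. 195.] n 432 med [0.592 0.093 0.014] zt 0.017 circ [0.574 0.085 0.053] mean [0.592 0.092]
mat_a 0.78 px [370. 172.] n 674 med [ 0.645 -0.179  0.014] zt 0.017 circ [ 0.645 -0.179  0.032] mean [ 0.644 -0.179]
mat_a 0.59 px [338. 178.] n 132 med [ 0.627 -0.107  0.014] zt 0.017 circ [ 0.625 -0.103  0.024] mean [ 0.626 -0.107]
mat_a 0.5 px [278. 192.] n 195 med [0.6   0.02  0.014] zt 0.121 circ [0.578 0.007 0.02 ] mean [0.578 0.006]
scene [1.193 0.007 0.754]
slim_bottle 0.74 px [275. 244.] n 222 med [ 0.631 -0.005  0.067] zt 0.108 circ [ 0.632 -0.004  0.012] mean [ 0.627 -0.005]
red_stop 0.76 px [353. 244.] n 329 med [0.597 0.168 0.04 ] zt 0.044 circ [0.589 0.17  0.029] mean [0.589 0.169]
mat_a 0.91 px [192. 268.] n 612 med [ 0.648 -0.179  0.014] zt 0.017 circ [ 0.647 -0.181  0.034] mean [ 0.648 -0.179]
mat_a 0.84 px [325. 248.] n 529 med [0.599 0.101 0.014] zt 0.016 circ [0.599 0.102 0.033] mean [0.599 0.101]
mat_a 0.81 px [281. 262.] n 346 med [0.626 0.01  0.014] zt 0.017 circ [0.615 0.007 0.033] mean [0.625 0.008]
mat_a 0.63 px [238. 261.] n 579 med [ 0.632 -0.086  0.014] zt 0.016 circ [ 0.631 -0.087  0.034] mean [ 0.632 -0.086]
```

play_rows(
  moves=[
    [[0,0,-2,6,0],[0,0,-2,11,0],[0,0,-2,14,0],[0,0,-2,15.5,0],[0,0,-2,15.5,0],[0,0,-2,15.5,0],[0.65,0,-2,15.5,0],[0.8,0,-2,15.5,0],[0.8,0,-2,15.5,0],[0.8,0,-2,15.5,0],[0.8,0,-2,5,0],[0.8,0,-2,-15,0]],
  ],
)

```text
time: 6.5
eef_pos: [0.611, 0.0101, 0.064]
tool_rot: [-0.002, 0.641, 0.768, -0.001]
wrist_force: [0.8, 0.3, 0.3]
opening: 0.794
gripper_force: 0.0
```

play_rows(
  moves=[
    [[1,0,0,-35,0],[1,0,0,-55,0],[1,-15,-25,-55,0],[1,-35,-62,-55,0],[1,-55,-98,-55,0],[1,-75,-134,-55,0],[1,-95,-168,-55,0],[1,-110,-194,-55,0],[1,-117,-205,-55,0],[1,-117,-205,-30,0],[1,-117,-205,-30,0],[1,-117,-205,-30,0]],
  ],
)

```text
time: 7.5
eef_pos: [0.431, -0.1416, 0.0955]
tool_rot: [-0.001, 0.641, 0.768, -0.0]
wrist_force: [-0.4, -1.2, 0.7]
opening: 1.002
gripper_force: 0.0
```

```bash
python3 tgt.py | head -2; python3 look.py 2 top,scene,wrist | grep -E "slim|jar|tall|cyl|top |scene |wrist"
```

```text
t 7.5 p [ 0.431  -0.1416  0.0955] yawY 10.3 open 1.002 F [-0.4 -1.2  0.7] q [-0.49 -0.01  1.9  -0.    1.26 -0.67]
jar [ 0.5  0.2 95.5]
top [0.42  0.002 0.94 ]
slim_bottle 0.67 px [286. 183.] n 390 med [0.603 0.006 0.076] zt 0.098 circ [0.611 0.006 0.014] mean [0.61  0.006]
tall_bottle 0.67 px [294. 272.] n 420 med [ 0.425 -0.004  0.107] zt 0.13 circ [ 0.426 -0.005  0.015] mean [ 0.426 -0.005]
tall_bottle 0.51 px [469. 223.] n 998 med [ 0.53  -0.353  0.081] zt 0.106 circ [ 0.533 -0.366  0.022] mean [ 0.533 -0.367]
cylinder 0.91 px [221. 270.] n 598 med [0.437 0.128 0.015] zt 0.124 circ [0.438 0.134 0.016] mean [0.438 0.133]
red_stop 0.79 px [207. 197.] n 346 med [0.582 0.168 0.041] zt 0.044 circ [0.583 0.17  0.03 ] mean [0.583 0.17 ]
scene [1.193 0.007 0.754]
jar 0.81 px [220. 193.] n 618 med [ 0.451 -0.138  0.041] zt 0.061 circ [ 0.446 -0.14   0.035] mean [ 0.44  -0.141]
slim_bottle 0.72 px [354. 241.] n 377 med [0.595 0.168 0.04 ] zt 0.044 circ [0.587 0.173 0.03 ] mean [0.589 0.17 ]
slim_bottle 0.7 px [279. 245.] n 569 med [0.627 0.005 0.07 ] zt 0.097 circ [0.615 0.005 0.015] mean [0.616 0.005]
tall_bottle 0.86 px [275. 180.] n 827 med [ 0.446 -0.005  0.076] zt 0.128 circ [ 0.43  -0.006  0.016] mean [ 0.432 -0.006]
cylinder 0.74 px [332. 191.] n 678 med [0.451 0.131 0.049] zt 0.122 circ [0.441 0.133 0.016] mean [0.442 0.132]
red_stop 0.59 px [353. 240.] n 361 med [0.596 0.168 0.04 ] zt 0.044 circ [0.587 0.173 0.03 ] mean [0.589 0.17 ]
wrist [ 0.42  -0.078  0.238]
jar 0.7 px [283. 220.] n 7367 med [ 0.431 -0.136  0.06 ] zt 0.061 circ [ 0.433 -0.142  0.025] mean [ 0.432 -0.141]
tall_bottle 0.74 px [316.  13.] n 2307 med [ 0.429 -0.027  0.046] zt 0.075 circ [ 0.432 -0.025  0.012] mean [ 0.432 -0.027]
cylinder 0.6 px [315.  13.] n 2324 med [ 0.429 -0.027  0.046] zt 0.075 circ [ 0.432 -0.025  0.012] mean [ 0.432 -0.027]
```

Slim bottle is on mat_c within about 1 mm. Next is the jar.

play_rows(
  moves=[
    [[1,0,0,25,0],[1,0,0,50,0],[1,0,0,70,0],[1,0,0,81,0],[1,0,0,86,0],[1,0,0,86,0],[0,0,0,86,0],[0,0,0,86,0],[0,0,0,86,0],[0,0,0,86,0],[0,0,0,86,0],[0,0,0,86,0]],
  ],
)

```text
time: 9.7
eef_pos: [0.4319, -0.1421, 0.0105]
tool_rot: [0.001, 0.641, 0.768, 0.0]
wrist_force: [-2.2, 2.0, 7.6]
opening: 0.645
gripper_force: 41.0
```

play_rows(
  moves=[
    [[0,0,0,-15,0],[0,0,0,-45,0],[0,0,8,-80,0],[0,0,28,-108,0],[0,0,60,-120,0],[0,0,98,-120,0],[0,5,135,-120,0],[0,25,167,-120,0],[0,55,190,-120,0],[0,92,202,-120,0],[0,130,205,-120,0],[0,165,205,-120,0]],
  ],
)

```text
time: 10.7
eef_pos: [0.6037, 0.0594, 0.1294]
tool_rot: [0.0, 0.641, 0.768, 0.0]
wrist_force: [0.6, 0.4, -1.6]
opening: 0.646
gripper_force: 43.0
```

play_rows(
  moves=[
    [[0,27,0,0,0],[0,40,0,0,0],[0,44,0,0,0],[0,44,0,15,0],[0,44,0,40,0],[0,44,0,65,0],[0,44,0,83,0],[0,44,0,90,0],[0,44,0,90,0],[0,44,0,90,0],[0,44,0,90,0]],
  ],
)

```text
time: 11.62
eef_pos: [0.5965, 0.1002, 0.0408]
tool_rot: [0.001, 0.641, 0.768, 0.001]
wrist_force: [-0.6, -1.0, -1.0]
opening: 0.642
gripper_force: 43.0
```

```bash
python3 tgt.py | grep -E "t |d "
```

```text
t 11.6167 p [0.5965 0.1002 0.0408] yawY 10.3 open 0.642 F [-0.6 -1.  -1. ] q [ 0.04  0.34  1.6  -0.    1.2  -0.14]
d [ 0.9 -0.5 40.8]
```

play_rows(
  moves=[
    [[0,1,0,6,0],[0,1,0,11,0],[0,1,0,14,0],[0,1,0,15.5,0],[0,1,0,15.5,0],[0,1,0,15.5,0],[0.75,1,0,15.5,0],[0.9,1,0,15.5,0],[0.9,1,0,15.5,0],[0.9,1,0,15.5,0],[0.9,1,0,5,0],[0.9,1,0,-15,0]],
  ],
)

```text
time: 12.62
eef_pos: [0.5943, 0.1015, 0.0531]
tool_rot: [-0.001, 0.641, 0.768, -0.001]
wrist_force: [1.0, 0.1, -0.3]
opening: 0.896
gripper_force: 0.0
```

play_rows(
  moves=[
    [[1,0,0,-40,0],[1,0,0,-80,0],[1,-10,-3,-105,0],[1,-45,-14,-105,0],[1,-85,-27,-105,0],[1,-125,-40,-105,0],[1,-165,-52,-105,0],[1,-205,-65,-105,0],[1,-245,-78,-105,0],[1,-285,-90,-105,0],[1,-325,-103,-105,0],[1,-360,-114,-105,0]],
  ],
)

```text
time: 13.62
eef_pos: [0.547, -0.2754, 0.1603]
tool_rot: [0.0, 0.641, 0.768, -0.0]
wrist_force: [1.4, 0.9, 0.5]
opening: 0.997
gripper_force: 0.0
```

play_rows(
  moves=[
    [[1,-35,-11,0,0],[1,-65,-21,0,0],[1,-85,-27,0,0],[1,-91,-29,0,0],[1,-91,-29,0,0],[1,-91,-29,0,0],[1,-91,-29,0,0]],
  ],
)

```text
time: 14.2
eef_pos: [0.5359, -0.3665, 0.1597]
tool_rot: [0.0, 0.64, 0.768, 0.0]
wrist_force: [-0.5, 0.4, 0.7]
opening: 1.004
gripper_force: 0.0
```

```bash
python3 tgt.py | grep -E "t |tub "; python3 look.py 3 top,wrist | grep -E "jar|slim|tub|cyl|top |wrist"
```

```text
t 14.2 p [ 0.5359 -0.3665  0.1597] yawY 10.4 open 1.004 F [-0.5  0.4  0.7] q [-0.72  0.34  1.35  0.    1.45 -0.9 ]
tub [ -1.5  -0.2 159.7]
top [0.42  0.002 0.94 ]
jar 0.74 px [240. 191.] n 655 med [0.587 0.099 0.073] zt 0.076 circ [0.592 0.102 0.025] mean [0.592 0.102]
slim_bottle 0.58 px [287. 183.] n 384 med [0.603 0.005 0.076] zt 0.098 circ [0.61  0.006 0.014] mean [0.61  0.006]
tub_bottle 0.59 px [285. 182.] n 387 med [0.603 0.006 0.076] zt 0.098 circ [0.61  0.006 0.014] mean [0.61  0.006]
cylinder 0.56 px [222. 267.] n 566 med [0.437 0.128 0.032] zt 0.124 circ [0.438 0.133 0.016] mean [0.438 0.133]
red_stop 0.65 px [471. 223.] n 981 med [ 0.53  -0.354  0.082] zt 0.106 circ [ 0.534 -0.368  0.022] mean [ 0.535 -0.367]
wrist [ 0.525 -0.304  0.302]
tub_bottle 0.66 px [282. 213.] n 5665 med [ 0.536 -0.36   0.104] zt 0.105 circ [ 0.537 -0.369  0.022] mean [ 0.537 -0.368]
```

play_rows(
  moves=[
    [[1,-2,0,30,0],[1,-2,0,60,0],[1,-2,0,85,0],[1,-2,0,105,0],[1,-2,0,115,0],[1,-2,0,119,0],[1,-2,0,119,0],[0,-2,0,119,0],[0,-2,0,119,0],[0,-2,0,119,0],[0,-2,0,119,0],[0,-2,0,119,0]],
  ],
)

```text
time: 16.0
eef_pos: [0.5364, -0.3702, 0.0419]
tool_rot: [0.001, 0.641, 0.768, -0.0]
wrist_force: [-0.6, 0.1, 5.6]
opening: 0.619
gripper_force: 41.3
```

```bash
python3 tgt.py | grep -E "t |b "
```

```text
t 16.0 p [ 0.5364 -0.3702  0.0419] yawY 10.3 open 0.619 F [-0.6  0.1  5.6] q [-0.72  0.43  1.48 -0.    1.23 -0.9 ]
tub [ 2.3 -0.  41.9]
b [263.  142.5  41.6]
```

play_rows(
  moves=[
    [[0,0,0,-15,0],[0,0,0,-45,0],[0,8,4,-70,0],[0,30,16,-80,0],[0,62,34,-80,0],[0,97,53,-80,0],[0,132,72,-80,0],[0,167,91,-80,0],[0,200,109,-80,0],[0,228,124,-80,0],[0,250,136,-80,0],[0,261,142,-80,0]],
  ],
)

```text
time: 17.0
eef_pos: [0.6296, -0.0845, 0.121]
tool_rot: [0.0, 0.64, 0.768, 0.0]
wrist_force: [0.4, 0.3, -2.0]
opening: 0.619
gripper_force: 42.8
```

play_rows(
  moves=[
    [[0,0,0,0,0],[0,0,0,0,0],[0,0,0,20,0],[0,0,0,40,0],[0,0,0,50,0],[0,0,0,50,0],[0,0,0,50,0],[0,0,0,50,0]],
  ],
)

```text
time: 17.67
eef_pos: [0.6293, -0.0882, 0.0715]
tool_rot: [0.001, 0.641, 0.768, 0.0]
wrist_force: [-0.5, -0.8, -1.2]
opening: 0.621
gripper_force: 42.8
```

```bash
python3 tgt.py | grep -E "t |b "
```

```text
t 17.6667 p [ 0.6293 -0.0882  0.0715] yawY 10.3 open 0.621 F [-0.5 -0.8 -1.2] q [-0.26  0.37  1.49 -0.    1.28 -0.44]
tub [-258.6 -141.8   71.6]
b [ 2.2  0.5 71.5]
```

Bottom is at about 30 mm, so I'll lower it 15.5 mm onto the mat.

play_rows(
  moves=[
    [[0,0,0,6,0],[0,0,0,11,0],[0,0,0,14,0],[0,0,0,15.5,0],[0,0,0,15.5,0],[0,0,0,15.5,0],[0.75,0,0,15.5,0],[0.9,0,0,15.5,0],[0.9,0,0,15.5,0],[0.9,0,0,15.5,0],[0.9,0,0,5,0],[0.9,0,0,-15,0]],
  ],
)

```text
time: 18.67
eef_pos: [0.6278, -0.0873, 0.084]
tool_rot: [-0.002, 0.641, 0.768, -0.001]
wrist_force: [0.5, -0.6, 0.9]
opening: 0.9
gripper_force: 0.0
```

```bash
python3 tgt.py | grep -E "t |tall "
```

```text
t 18.6667 p [ 0.6278 -0.0873  0.084 ] yawY 10.3 open 0.9 F [ 0.5 -0.6  0.9] q [-0.26  0.36  1.48 -0.    1.3  -0.44]
tall [ 116.8 -182.6   84.8]
```

play_rows(
  moves=[
    [[1,0,0,-40,0],[1,0,0,-75,0],[1,0,0,-88,0],[1,15,-24,-88,0],[1,36,-57,-88,0],[1,58,-90,-88,0],[1,79,-123,-88,0],[1,98,-153,-88,0],[1,112,-174,-88,0],[1,118,-184,-88,0],[1,118,-184,-88,0],[1,118,-184,-88,0]],
  ],
)

```text
time: 19.67
eef_pos: [0.4273, -0.0045, 0.1741]
tool_rot: [0.001, 0.641, 0.768, 0.0]
wrist_force: [0.1, -0.6, 0.5]
opening: 1.0
gripper_force: 0.0
```

```bash
python3 tgt.py | grep -E "t |tall "; python3 look.py 4 top,wrist | grep -E "jar|slim|tub|tall|cyl|top |wrist"
```

```text
t 19.6667 p [ 0.4273 -0.0045  0.1741] yawY 10.3 open 1.0 F [ 0.1 -0.6  0.5] q [-0.19 -0.14  1.84 -0.    1.43 -0.37]
tall [ -0.3  -0.6 174.1]
top [0.42  0.002 0.94 ]
jar 0.96 px [243. 193.] n 618 med [0.589 0.099 0.073] zt 0.076 circ [0.554 0.079 0.07 ] mean [0.592 0.101]
tub_bottle 0.7 px [332. 176.] n 753 med [ 0.617 -0.082  0.115] zt 0.12 circ [ 0.626 -0.086  0.022] mean [ 0.626 -0.085]
red_stop 0.77 px [211. 198.] n 326 med [0.581 0.169 0.041] zt 0.044 circ [0.582 0.169 0.03 ] mean [0.582 0.17 ]
wrist [0.416 0.059 0.316]
jar 0.7 px [518. 102.] n 6270 med [0.58  0.098 0.068] zt 0.076 circ [0.595 0.101 0.025] mean [0.588 0.099]
jar 0.42 px [484. 299.] n 1590 med [ 0.617 -0.062  0.05 ] zt 0.082 circ [ 0.554 -0.021  0.083] mean [ 0.611 -0.058]
slim_bottle 0.62 px [510. 228.] n 4606 med [0.602 0.009 0.074] zt 0.097 circ [0.613 0.005 0.015] mean [0.61  0.006]
tub_bottle 0.79 px [485. 300.] n 1546 med [ 0.617 -0.062  0.049] zt 0.08 circ [ 0.554 -0.021  0.084] mean [ 0.615 -0.06 ]
tall_bottle 0.57 px [282. 208.] n 4569 med [0.427 0.004 0.106] zt 0.129 circ [ 0.429 -0.005  0.015] mean [ 0.429 -0.004]
cylinder 0.84 px [330.  28.] n 3679 med [0.438 0.122 0.012] zt 0.123 circ [0.442 0.122 0.011] mean [0.443 0.12 ]
red_stop 0.59 px [518.  16.] n 2331 med [0.576 0.163 0.041] zt 0.044 circ [0.582 0.165 0.026] mean [0.579 0.164]
```

Tub is on mat_b. The tool is centred over the tall bottle, so I'll go down to TCP 0.064.

play_rows(
  moves=[
    [[1,0,1,30,0],[1,0,1,60,0],[1,0,1,85,0],[1,0,1,100,0],[1,0,1,107,0],[1,0,1,110,0],[1,0,1,110,0],[0,0,1,110,0],[0,0,1,110,0],[0,0,1,110,0],[0,0,1,110,0],[0,0,1,110,0]],
  ],
)

```text
time: 21.47
eef_pos: [0.4281, -0.0043, 0.0642]
tool_rot: [0.001, 0.641, 0.768, 0.0]
wrist_force: [-3.1, 0.8, 8.6]
opening: 0.526
gripper_force: 39.9
```

```bash
python3 tgt.py | grep -E "t |^a "
```

```text
t 21.4667 p [ 0.4281 -0.0043  0.0642] yawY 10.3 open 0.526 F [-3.1  0.8  8.6] q [-0.19 -0.03  1.99 -0.    1.19 -0.37]
a [-209.8  183.2   64.6]
```

play_rows(
  moves=[
    [[0,0,0,-15,0],[0,0,0,-40,0],[0,-10,0,-65,0],[0,-35,0,-80,0],[0,-70,0,-80,0],[0,-105,5,-80,0],[0,-140,20,-80,0],[0,-170,45,-80,0],[0,-193,78,-80,0],[0,-206,113,-80,0],[0,-210,145,-80,0],[0,-210,168,-80,0]],
  ],
)

```text
time: 22.47
eef_pos: [0.6328, -0.1815, 0.1427]
tool_rot: [-0.0, 0.641, 0.767, -0.0]
wrist_force: [0.5, 0.3, -2.2]
opening: 0.528
gripper_force: 41.9
```

play_rows(
  moves=[
    [[0,0,11,0,0],[0,0,15,0,0],[0,0,15,0,0],[0,0,15,20,0],[0,0,15,40,0],[0,0,15,50,0],[0,0,15,50,0],[0,0,15,50,0],[0,0,15,50,0]],
  ],
)

```text
time: 23.22
eef_pos: [0.6456, -0.1784, 0.0948]
tool_rot: [0.001, 0.641, 0.768, 0.0]
wrist_force: [0.4, -0.3, -1.9]
opening: 0.526
gripper_force: 41.9
```

```bash
python3 tgt.py | grep -E "t |^a "
```

```text
t 23.2167 p [ 0.6456 -0.1784  0.0948] yawY 10.3 open 0.526 F [ 0.4 -0.3 -1.9] q [-0.38  0.42  1.38 -0.    1.34 -0.56]
a [ 0.4  0.4 94.8]
```

play_rows(
  moves=[
    [[0,0,0,6,0],[0,0,0,11,0],[0,0,0,14,0],[0,0,0,15.5,0],[0,0,0,15.5,0],[0,0,0,15.5,0],[0.7,0,0,15.5,0],[0.9,0,0,15.5,0],[0.9,0,0,15.5,0],[0.9,0,0,15.5,0],[0.9,0,0,5,0],[0.9,0,0,-15,0]],
  ],
)

```text
time: 24.22
eef_pos: [0.6444, -0.1777, 0.1069]
tool_rot: [-0.002, 0.641, 0.768, -0.001]
wrist_force: [0.4, 0.6, -0.1]
opening: 0.9
gripper_force: 0.0
```

play_rows(
  moves=[
    [[1,0,0,-35,0],[1,0,0,-70,0],[1,0,0,-90,0],[1,0,-35,-90,0],[1,0,-70,-90,0],[1,0,-105,-90,0],[1,0,-140,-90,0],[1,0,-175,-90,0],[1,0,-210,-90,0],[1,0,-240,-90,0],[1,0,-240,-90,0],[1,0,-240,-90,0]],
  ],
)

```text
time: 25.22
eef_pos: [0.4085, -0.2214, 0.1997]
tool_rot: [0.001, 0.641, 0.767, -0.0]
wrist_force: [0.2, -0.4, 0.6]
opening: 0.996
gripper_force: 0.0
```

```bash
python3 look.py 5 top,scene | grep -E "jar|slim|tub|tall|cyl|top |scene"
```

```text
top [0.42  0.002 0.94 ]
jar 0.81 px [239. 188.] n 652 med [0.587 0.099 0.073] zt 0.076 circ [0.593 0.102 0.025] mean [0.592 0.102]
slim_bottle 0.86 px [285. 184.] n 382 med [0.603 0.006 0.076] zt 0.098 circ [0.611 0.006 0.014] mean [0.61  0.006]
tub_bottle 0.59 px [333. 176.] n 765 med [ 0.617 -0.082  0.114] zt 0.12 circ [ 0.626 -0.086  0.022] mean [ 0.626 -0.085]
tall_bottle 0.72 px [377. 163.] n 713 med [ 0.633 -0.171  0.114] zt 0.143 circ [ 0.642 -0.178  0.015] mean [ 0.642 -0.178]
tall_bottle 0.43 px [329. 176.] n 758 med [ 0.617 -0.082  0.115] zt 0.12 circ [ 0.626 -0.085  0.022] mean [ 0.626 -0.085]
cylinder 0.92 px [223. 268.] n 595 med [0.437 0.128 0.016] zt 0.124 circ [0.438 0.134 0.016] mean [0.438 0.134]
red_stop 0.74 px [209. 196.] n 359 med [0.583 0.168 0.041] zt 0.044 circ [0.583 0.171 0.03 ] mean [0.583 0.17 ]
scene [1.193 0.007 0.754]
jar 0.71 px [324. 242.] n 857 med [0.612 0.1   0.06 ] zt 0.075 circ [0.597 0.101 0.025] mean [0.598 0.101]
slim_bottle 0.58 px [281. 245.] n 565 med [0.627 0.005 0.068] zt 0.097 circ [0.614 0.005 0.014] mean [0.616 0.006]
tub_bottle 0.7 px [235. 245.] n 1185 med [ 0.648 -0.084  0.088] zt 0.119 circ [ 0.63  -0.085  0.022] mean [ 0.632 -0.086]
tall_bottle 0.94 px [186. 248.] n 1086 med [ 0.661 -0.174  0.094] zt 0.143 circ [ 0.646 -0.179  0.015] mean [ 0.649 -0.179]
cylinder 0.73 px [332. 193.] n 600 med [0.451 0.131 0.047] zt 0.123 circ [0.442 0.132 0.016] mean [0.443 0.132]
red_stop 0.91 px [354. 240.] n 374 med [0.595 0.168 0.04 ] zt 0.044 circ [0.587 0.17  0.03 ] mean [0.589 0.17 ]
```

View pics/scene5.png

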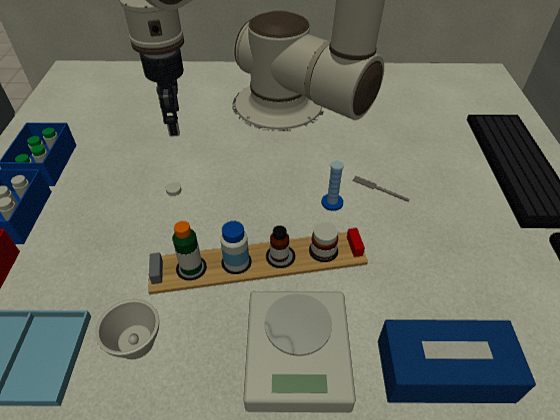

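All four containers stand upright on their mats: jar (324,242) next to the red block, then slim (281,245), tub (235,245) and tall (186,248). The cylinder at (332,193) is where it was, so I'll hand the job in.

```bash
python3 -c "
from cell import arm
print(arm.finish_job())"
```

```text
the job is handed in; nothing more can be done
None
```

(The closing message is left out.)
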